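# Make up a two-tier cheese set

### The job

Make up the cheese set: pack the two cheese wedges into the low metal tray, lying flat and head to tail with their slanted sides facing each other so that together they make a rectangle, then set the wooden caddy squarely and centrally on top of them, its handle board pointing away from you in line with the tray. Next stand the small steel cup in the caddy's left compartment (as seen from the robot), and last the glass shaker in the right one. Leave the jigger, the tamper and the shot glass where they are, and knock nothing over.

Things in the scene. Friction and masses are not known exactly. Their poses are not given: they have to be found in the camera images.
- tray: Low open metal tray, fixed; outside 86 (x) x 100 (y) mm, walls 12 mm high (from the worktop) and 4 mm thick, inside 78 x 92 mm, floor 4 mm above the worktop. Origin: centre of the underside. Its x axis points away from the robot, y to the robot's left, within about 20 degrees. Packed wedges have 18 mm to spare along its x, 22 mm along its y.
- wedge_a: Pale rigid cheese wedge, brown rind on the thick end, lying flat: right trapezoid from above, 60 mm long, 50 wide at the thick end, 20 at the thin end, 40 high, 120 g. Origin: underside, at the thick end; x runs to the thin end (x=60); square side at y=-14, slanted side from y=36 (thick end) to y=6 (thin end). Ends are parallel: grip over the length along y=0, middle at x=30.
- wedge_b: Second cheese wedge, the same as wedge_a in every way, with the same origin and axes; the two are interchangeable. Packed head to tail with no gap, its origin is at x = 60, y = 42 mm in wedge_a's frame and the pair fills 60 (length) x 70 mm. Packed both the same way round they do not fit the tray.
- caddy: Loose dark wooden caddy: board 88 (x) x 164 (y) x 5 mm, rim 4 mm thick to 12 mm over the underside; upright handle board along its middle line x, 12 mm thick, 60 long, top 50 over the underside (lowest 20 mm: 80 long). Two equal compartments 80 (x) x 72 (y), centres y = +42, -42, floor at 5. Half a turn gives the same. 0.3 kg. Origin: centre of underside, which is at z = 44 mm on the wedges.
- cup: Small round open steel cup, 56 mm across the rim, 45 mm at the foot, 32 mm high, 0.06 kg, standing upright. Origin: centre of the underside.
- shaker: Small round glass salt shaker with a domed steel top, 44 mm in diameter, 90 mm high (body below 70 mm, narrower top 34 mm), 0.1 kg, standing upright. Origin: centre of the underside.
- jigger: Bystander: hourglass-shaped steel jigger, 47 mm in diameter, 78 mm high, standing; loose, to be left alone. Origin: centre of the underside.
- tamper: Bystander: steel tamper with a round foot of 58 mm and a waisted handle, 86 mm high, standing; loose, to be left alone. Origin: centre of the underside.
- shot: Bystander: clear shot glass standing mouth down, 46 mm in diameter, 57 mm high; loose, to be left alone. Origin: centre of the underside.
Things that resemble listed ones, but are neither listed nor needed, are in the scene too. What is shaped like the wedge_b but turquoise is not meant. What is shaped like the wedge_a but blue is not meant.

How it is judged:
By the outcome, as a careful person would: the job done as asked, in the order asked, and still so for the second after the job is handed in, with the robot touching nothing.
It also fails if it takes over 128 s, if anything falls off the work surface, if the arm or the gripper's body presses on something with over 40 N, if the wrist force passes 120 N, or if a joint passes its speed limit or range.

### The arm

A 7-joint arm with a two-finger parallel gripper is mounted at the origin on a cart in front of the work surface, level with it; the furniture and walls round the work are solid. World frame = base frame: x ahead of the robot, y to its left, z up, the work surface at z = 0. Lengths are in m, angles in rad, forces in N, time in s.
With the tool pointing down it reaches from about 0.4 to 0.9 m from the base axis. Payload 5.5 kg.
Tool frame: the origin (TCP) lies midway between the tips of the shut fingers; the grasp point (between the pads) lies 19 mm behind it (manip.grip_depth is the distance from the TCP to the grasp point, in m); z points along the fingers, y is the line along which they close (so a half turn about z gives the same grasp; the last joint's range is limited). The gripper opens to 92 mm and grips with 3 to 60 N. Pads are 19 mm wide; open, the fingers measure 130 mm over their backs; the gripper's body (75 mm by 190 mm) begins 47 mm behind the grasp point.
Start: joints at [-0.874, 0.501, -0.427, 1.55, 0.221, 1.138, -0.21], TCP at [0.273, 0.59, 0.227] pointing down, gripper open.
Joint ranges: [-2.88, 2.88], [-0.31, 2.03], [-1.54, 1.56], [0.2, 2.42], [-1.41, 4.55], [0.19, 2.02], [-2.57, 2.57]. Speed limits (rad/s): [2.57, 2.57, 3.14, 3.14, 3.14, 3.14, 3.14].

### API

Orientations are given as a unit quaternion [x, y, z, w].
In Python, from bench import manip, effector, viewer gives the robot as it stands. Calls block until the motion is done:
- manip.move_pose(position, orientation): joint-space move of the TCP to a pose.
- manip.servo_line(position, ori=None, vel=0.15): straight line of the TCP; ori=None keeps the orientation; vel is the mean speed in m/s.
- manip.movej(angles): joint-space move.
- effector.open_jaws() and effector.close(f_grip=None): open the fingers fully, or close them until they stop; f_grip is the grip in N (None keeps the last).
- manip.sleep(seconds).
- manip.solve_ik(position, orientation): joint angles nearest the present ones, or None.
- viewer.get_image(name): name is "scene" or "side" or "wrist"; returns the picture (420x560x3 uint8, red, green, blue); there is no depth.
- viewer.get_calibration(name): a dict with "vfov" (degrees; the focal length in pixels is half the picture's height over the tangent of half this angle, whatever the lens; pixels are square), "cx", "cy" (the principal point, pixels), "eye" and "attitude" of the camera in the world. Camera axes: x right, y down, z forward; pixel columns grow to the right and rows downward; lengths in m; the calibration is good to about 2 mm. A picture is of the moment at which its call begins: read the wrist's pose just before it. get_calibration takes no time and is no camera call; for the wrist camera it gives the pose at the moment of the call.
A pose or a line that the arm cannot do raises manip.PlanningError and nothing moves.
- manip.hand_in(): hands the job in; it is judged then, once.
Readings, each from a call of its own:
- manip.current_clock(): time.
- manip.current_q(): joint angles.
- manip.current_joint_velocities(): joint speeds.
- manip.current_tau(): joint torques, N m.
- manip.current_tool_pos(): TCP position.
- manip.current_tcp_rot(): TCP orientation.
- manip.current_force(): force on the tool from outside, world axes, zero at the start.
- manip.current_wrist_torque(): the same for the moment, N m.
- manip.current_finger_gap(): finger opening in m.
- manip.current_gripper_force(): force on a finger pad.
Only numpy, scipy, OpenCV 4.12 (cv2) and the standard library are available. Lean on these libraries where they do the work, as an engineer would, in place of code of your own. Each camera call takes 0.05 s, during which the arm holds its last target. There are 200 camera calls.

## Working session

There is one attempt and no reset: what is moved stays moved. The work goes in short steps, each a Python script; the robot and the scene stay as the last script left them, time stands still between calls to the robot, and variables do not carry over. Pictures are saved under pics/ and viewed, at most 14 in all, crops included, and the job is handed in when it is done.

```bash
ls; mkdir -p pics
python3 - <<'E'
from bench import manip, effector, viewer
import cv2
for n in ("scene","side"):
    im=viewer.get_image(n); cv2.imwrite(f"pics/{n}0.png",im[:,:,::-1]); c=viewer.get_calibration(n); print(n,c)
print(viewer.get_calibration("wrist"),manip.current_tool_pos(),manip.current_tcp_rot(),manip.current_clock(),manip.grip_depth)
im=viewer.get_image("wrist"); cv2.imwrite("pics/w0.png",im[:,:,::-1])
E
```

```text
pics
scene {'vfov': 54.838354675740696, 'cx': 281.4925708040261, 'cy': 212.4036637883349, 'eye': array([-0.6253767 ,  0.70149583,  0.61834434]), 'attitude': array([-0.41585449,  0.72396741, -0.48094129,  0.267641  ])}
side {'vfov': 47.88362250285711, 'cx': 280.4014724982102, 'cy': 207.622660940961, 'eye': array([ 0.23333484, -0.92564371,  0.81639276]), 'attitude': array([ 0.89219054, -0.12811235,  0.05558113, -0.42952764])}
{'vfov': 66.02439009424278, 'cx': 283.422388084178, 'cy': 210.7227936420168, 'eye': array([0.20217679, 0.62218688, 0.38279023]), 'attitude': array([0.83355985, 0.53334337, 0.07691673, 0.12168257])} [0.27296696 0.58920709 0.2257737 ] [ 2.15184276e-01  9.76573071e-01 -8.46539128e-04 -2.16848483e-04] 0.1 0.0188
```

View pics/scene0.png

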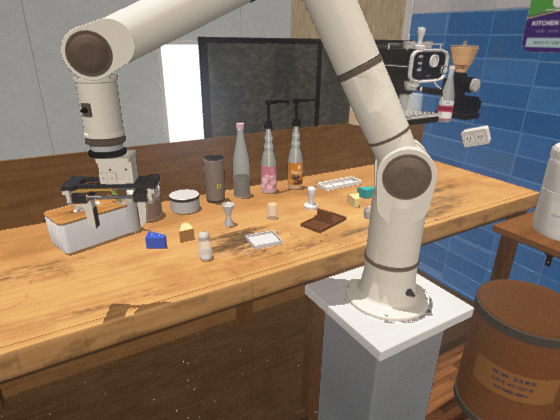

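View pics/side0.png

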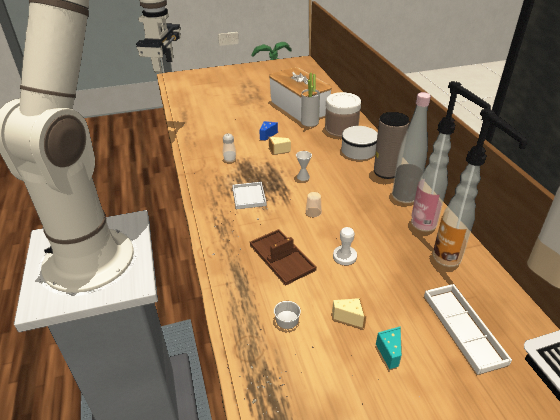

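The side view shows the tray at (250,195), the caddy at (283,256), the cup at (287,315) and the shaker at (229,148). Two pale wedges are at (280,145) and (349,312); the blue one (268,130) and turquoise one (391,347) next to them are decoys. The jigger is at (304,167), the shot glass at (314,205) and the tamper at (346,245).

```bash
cat > h.py <<'E'
from bench import manip, effector, viewer
import numpy as np, cv2
from scipy.spatial.transform import Rotation as R
def ray(c,px,z=0.0):
    """pixel -> world point on plane z"""
    f=210/np.tan(np.radians(c["vfov"])/2)
    px=np.atleast_2d(np.asarray(px,float))
    d=np.c_[(px[:,0]-c["cx"])/f,(px[:,1]-c["cy"])/f,np.ones(len(px))]
    d=R.from_quat(c["attitude"]).apply(d); e=np.asarray(c["eye"])
    return e+d*((z-e[2])/d[:,2])[:,None]
def proj(c,P):
    f=210/np.tan(np.radians(c["vfov"])/2)
    p=R.from_quat(c["attitude"]).inv().apply(np.atleast_2d(P)-c["eye"])
    return np.c_[c["cx"]+f*p[:,0]/p[:,2],c["cy"]+f*p[:,1]/p[:,2]]
def down(yaw):
    """tool pointing down, closing line (tool y) at world angle yaw"""
    y=np.array([np.cos(yaw),np.sin(yaw),0]); z=np.array([0,0,-1.]); x=np.cross(y,z)
    return R.from_matrix(np.c_[x,y,z]).as_quat()
def best(pos,yaws):
    """feasible yaw with least joint motion"""
    q0=np.array(manip.current_q()); b=None
    for y in yaws:
        q=manip.solve_ik(pos,down(y))
        if q is not None:
            d=np.abs(np.array(q)-q0).max()
            if b is None or d<b[0]: b=(d,y)
    return b
E
python3 - <<'E'
from h import *
c=viewer.get_calibration("side")
n=["tray","caddy","cup","shaker","wedge1","wedge2","jig","shot","tamper","blue","turq"]
p=[(250,195),(283,256),(287,325),(229,161),(280,150),(349,322),(303,180),(314,213),(346,258),(268,135),(391,360)]
for a,b in zip(n,ray(c,p)): print(a,b.round(3))
w=viewer.get_calibration("wrist"); T=R.from_quat(manip.current_tcp_rot())
print("eye in tool",T.inv().apply(w["eye"]-manip.current_tool_pos()).round(3)); print("R",(T.inv()*R.from_quat(w["attitude"])).as_matrix().round(2))
for k,(x,y) in dict(a=(.5,.35),b=(.5,.1),c=(.5,-.15)).items():
  print(k,[ (yw,best([x,y,.25],[yw])) for yw in (0,1.57,-1.57,3.14)])
print(T.as_euler('xyz'))
E
```

```text
tray [0.439 0.138 0.   ]
caddy [ 0.46  -0.127  0.   ]
cup [ 0.411 -0.327  0.   ]
shaker [ 0.416  0.331 -0.   ]
wedge1 [0.589 0.346 0.   ]
wedge2 [ 0.539 -0.357  0.   ]
jig [0.608 0.164 0.   ]
shot [0.588 0.008 0.   ]
tamper [ 0.605 -0.178  0.   ]
blue [0.576 0.451 0.   ]
turq [ 0.582 -0.466  0.   ]
eye in tool [ 0.078 -0.    -0.157]
R [[ 0.   -0.96 -0.28]
 [ 1.    0.    0.  ]
 [-0.   -0.28  0.96]]
a [(0, (np.float64(0.49454503713075637), 0)), (1.57, (np.float64(0.9689569118276976), 1.57)), (-1.57, (np.float64(1.9562705666361304), -1.57)), (3.14, (np.float64(2.4105925053670747), 3.14))]
b [(0, (np.float64(0.6628227552587296), 0)), (1.57, (np.float64(1.4703162648475112), 1.57)), (-1.57, (np.float64(1.5683565986310413), -1.57)), (3.14, (np.float64(2.649130840956728), 3.14))]
c [(0, (np.float64(0.922794689530554), 0)), (1.57, (np.float64(2.056553323921105), 1.57)), (-1.57, (np.float64(1.0402978554414755), -1.57)), (3.14, (np.float64(2.136257010112427), 3.14))]
[-3.14012670e+00 -4.10272039e-05  2.70783577e+00]
```

```bash
cat > look.py <<'E'
from h import *
import sys,pickle
def look(tag,pos,yaw):
    manip.move_pose(pos,down(yaw)); manip.sleep(.2)
    c=viewer.get_calibration("wrist"); im=viewer.get_image("wrist")
    cv2.imwrite(f"pics/{tag}.png",im[:,:,::-1]); pickle.dump(c,open(f"pics/{tag}.pkl","wb"))
E
python3 - <<'E'
from look import *
for t,y in (("A",.37),("B",.1),("C",-.2)): look(t,[.5,y,.26],0); print(manip.current_clock())
n=["A","B","C"]
ims=[cv2.imread(f"pics/{t}.png") for t in n]
cv2.imwrite("pics/mAB.png",cv2.resize(ims[0],(800,600),interpolation=cv2.INTER_CUBIC))
for t,i in zip(n,ims): cv2.imwrite(f"pics/{t}x.png",cv2.resize(i,(800,600),interpolation=cv2.INTER_CUBIC))
E
```

```text
1.6083
2.9083
4.3083
```

View pics/Ax.png

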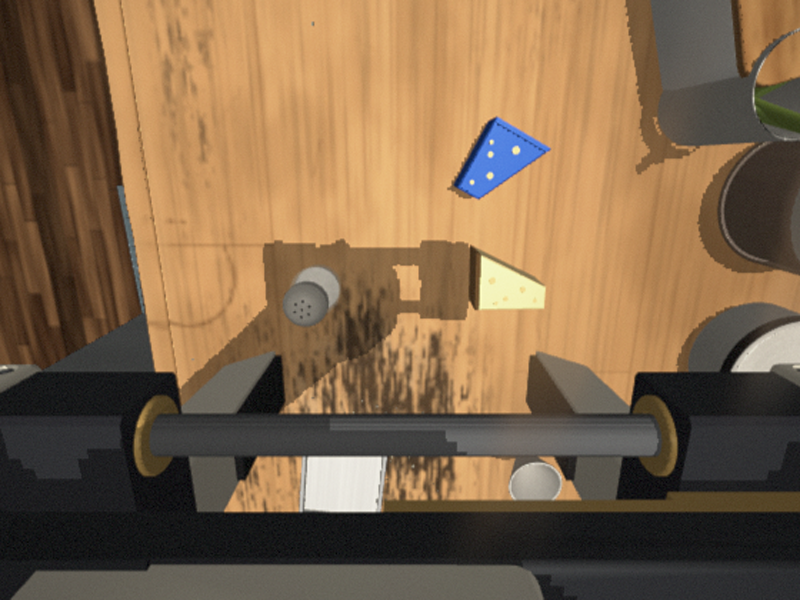

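View pics/Bx.png

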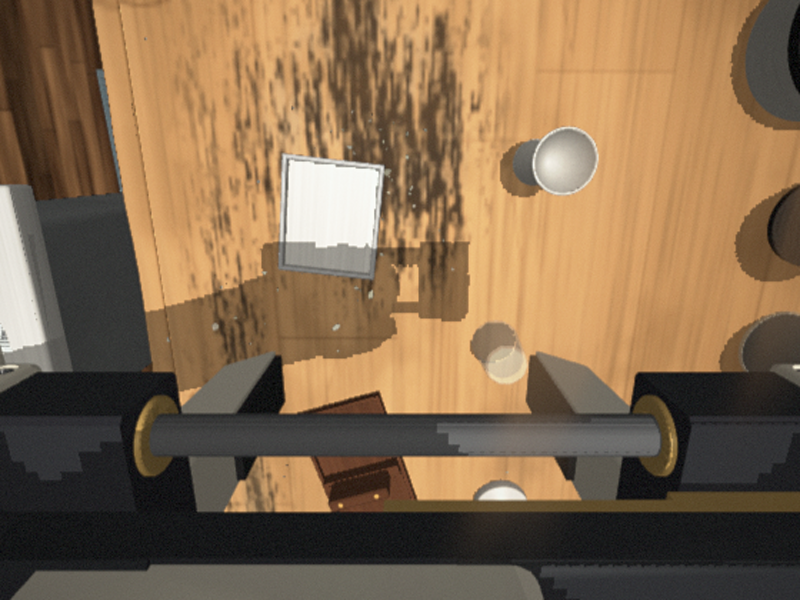

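View pics/Cx.png

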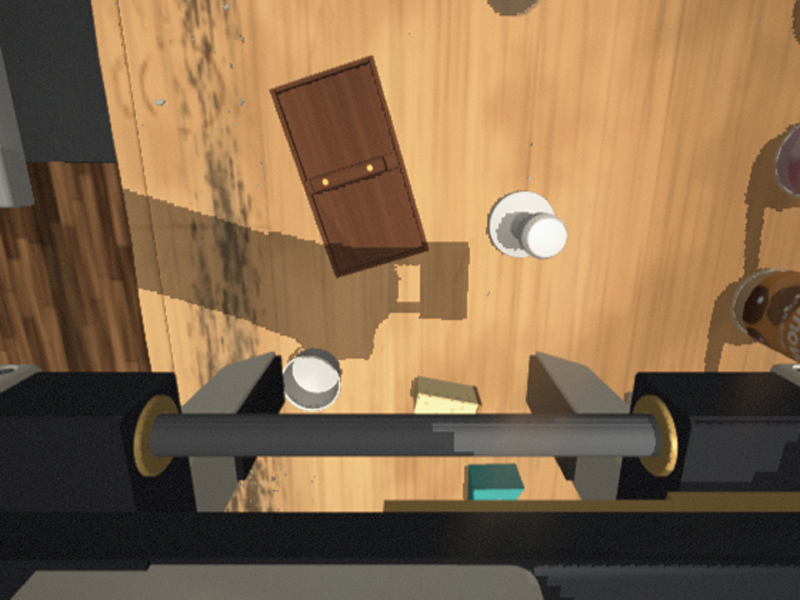

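View A shows the pale wedge at (508,282), with the blue decoy at (503,157) and the shaker at (310,295). View B shows the tray (corners about (284,155), (383,165), (374,278), (280,269)), the jigger (565,160) and the shot glass (503,360). View C shows the caddy (corners (272,91), (372,57), (427,250), (338,276)), the tamper, the cup (313,380) and the edge of the second pale wedge (447,400). I'll take a fourth view further right and make enlarged crops to confirm.

Run:
```python
from look import *
look("D",[.5,-.42,.26],0); print(manip.current_clock())
cD=pickle.load(open("pics/D.pkl","rb"))
pw=proj(cD,[.539,-.357,.03])[0]; pc=proj(cD,[.405,-.325,.02])[0]; print(pw,pc)
def tile(t,cx,cy):
    x0,y0=int(cx-66),int(cy-50); im=cv2.imread(f"pics/{t}.png")
    im=cv2.copyMakeBorder(im,60,60,80,80,cv2.BORDER_CONSTANT)[y0+60:y0+160,x0+80:x0+213]
    print(t,x0,y0); return cv2.resize(im,(400,300),interpolation=cv2.INTER_CUBIC)
m=np.vstack([np.hstack([tile("B",232,151),tile("A",355,197)]),np.hstack([tile("D",*pw),tile("D",*pc)])])
cv2.imwrite("pics/m1.png",m)
```

```text
5.4417
[316.73812384 129.97603199] [201.80052168 100.76580116]
B 166 101
A 289 147
D 250 79
D 135 50
```

View pics/m1.png

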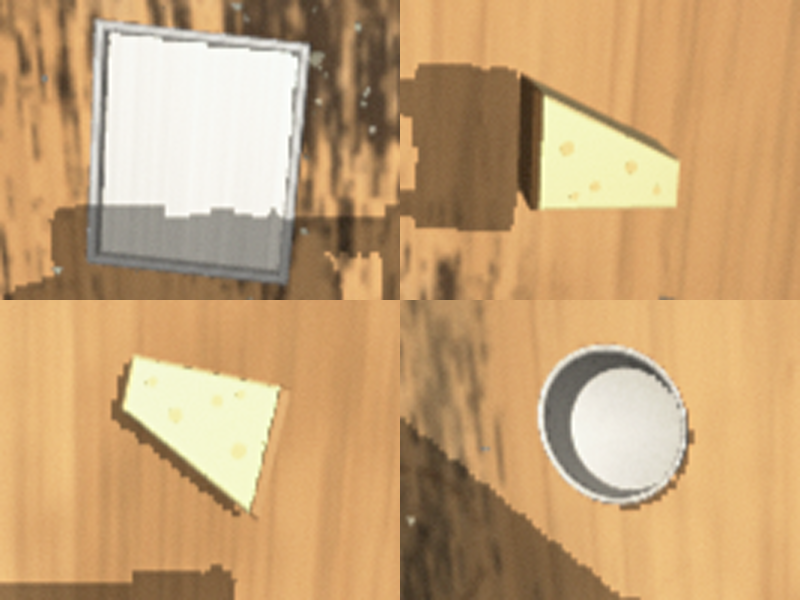

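The crops (tile pixels) confirm both pale wedges, with neither blue nor turquoise. Wedge 1 has its thick end on the left, with corners (541,96), (539,209), (676,207), (679,159). Wedge 2 has its thick end on the right, with corners (280,386), (249,512), (124,407), (134,355). The tray corners are (96,19), (309,44), (287,284), (88,261), and the cup rim centre is (613,425).

```bash
cat > poses.py <<'E'
from h import *
import pickle
def cal(t): return pickle.load(open(f"pics/{t}.pkl","rb"))
def fit(model,pts):
    """2D rigid fit: returns x,y,yaw,rms"""
    m=np.asarray(model,float);p=np.asarray(pts)[:,:2];a=m-m.mean(0);b=p-p.mean(0)
    yaw=np.arctan2((a[:,0]*b[:,1]-a[:,1]*b[:,0]).sum(),(a*b).sum())
    Q=np.array([[np.cos(yaw),-np.sin(yaw)],[np.sin(yaw),np.cos(yaw)]]); t=p.mean(0)-Q@m.mean(0)
    return np.r_[t,yaw],np.linalg.norm((m@Q.T+t)-p,axis=1)
S=np.array([400/133,3.])
W=np.array([[0,36],[0,-14],[60,-14],[60,6]])/1e3
tray,e0=fit(np.array([[-43,50],[43,50],[43,-50],[-43,-50]])/1e3, ray(cal("B"),np.array([(96,19),(309,44),(287,284),(88,261)])/S+(166,101),.012))
wa,e1=fit(W,ray(cal("A"),np.array([(141,96),(139,209),(276,207),(279,159)])/S+(289,147),.04))
wb,e2=fit(W,ray(cal("D"),np.array([(249,212),(280,86),(134,55),(124,107)])/S+(250,79),.04))
cup=ray(cal("D"),np.array([[213,125]])/S+(135,50),.032)[0]
cad,e3=fit(np.array([[-44,82],[44,82],[44,-82],[-44,-82]])/1e3,ray(cal("C"),np.array([(272,91),(372,57),(427,250),(338,276)])*.7,.012))
shk=ray(cal("A"),np.array([[306,303]])*.7,.085)[0]
def at(pose,p):
    c,s=np.cos(pose[2]),np.sin(pose[2]); return np.array([pose[0]+c*p[0]-s*p[1],pose[1]+s*p[0]+c*p[1]])
E
python3 - <<'E'
from poses import *
for n in ("tray","wa","wb","cad"): print(n,globals()[n].round(4))
print((e0*1e3).round(1),(e1*1e3).round(1),(e2*1e3).round(1),(e3*1e3).round(1)); print(cup,shk)
c=viewer.get_calibration("side"); print(ray(c,[(229,161)],0), proj(c,[[*shk[:2],0],[*shk[:2],.09],[*cup[:2],0]]))
print(ray(cal("A"),[[795*.7,350*.7],[735*.7,170*.7]],.05))
for p,y in ((wa,0),(wb,0),(tray,0)):
  for k in (0,np.pi): print(best([*at(p,(.03,-.004)),.05],[p[2]+k]))
E
```

```text
tray [ 0.4336  0.1332 -0.1077]
wa [0.5584 0.3426 0.0325]
wb [ 0.5663 -0.3457  2.9416]
cad [ 0.4558 -0.1292  0.2963]
[0.5 0.8 0.3 0.9] [3.1 2.5 2.3 2.3] [3.1 2.6 2.6 2.6] [2.5 2.3 2.8 3.1]
[ 0.41303776 -0.3157697   0.032     ] [0.42342691 0.34855658 0.085     ]
[[ 4.16446412e-01  3.30542322e-01 -1.11022302e-16]] [[230.05401389 157.68919755]
 [227.78536164 132.87079721]
 [286.52763274 320.41658505]]
[[0.83108999 0.2981347  0.05      ]
 [0.74910186 0.4456903  0.05      ]]
(np.float64(1.3230262050733828), np.float64(0.03253578358880475))
(np.float64(1.3219678090374805), np.float64(3.174128437178598))
(np.float64(2.7131947808884496), np.float64(2.9415596221244558))
(np.float64(0.4013116303998624), np.float64(6.083152275714249))
(np.float64(1.1827154301863279), np.float64(-0.10766265880366646))
(np.float64(1.6577464733252043), np.float64(3.0339299947861265))
```

Run:
```python
from poses import *
def inv(p,q): d=q[:,:2]-p[:2]; c,s=np.cos(p[2]),np.sin(p[2]); return np.c_[d@[c,s],d@[-s,c]]*1e3
P=ray(cal("A"),np.array([(141,96),(139,209),(276,207),(279,159)])/S+(289,147),.04); print(inv(wa,P).round(1))
P=ray(cal("D"),np.array([(249,212),(280,86),(134,55),(124,107)])/S+(250,79),.04); print(inv(wb,P).round(1))
P=ray(cal("C"),np.array([(272,91),(372,57),(427,250),(338,276)])*.7,.012); print(inv(cad,P).round(1))
print(cal("A"))
```

```text
[[  2.2  33.8]
 [  2.2 -12.9]
 [ 57.8 -13.6]
 [ 57.8   6.6]]
[[  2.4  34. ]
 [  2.5 -13.1]
 [ 57.7 -12.8]
 [ 57.4   5.9]]
[[-42.4  80.1]
 [ 42.4  80.4]
 [ 41.6 -80.4]
 [-41.6 -80.1]]
{'vfov': 66.02439009424278, 'cx': 283.422388084178, 'cy': 210.7227936420168, 'eye': array([0.49786067, 0.44921468, 0.41675148]), 'attitude': array([ 9.89555676e-01,  2.39915598e-03, -6.21534309e-04,  1.44129878e-01])}
```

```bash
cat >> poses.py <<'E'
def pick(xy,yaw,z,f,zup=.16):
    manip.move_pose([*xy,zup],down(yaw)); manip.servo_line([*xy,z],vel=.15)
    effector.close(f); print("gap",manip.current_finger_gap(),manip.current_gripper_force())
    manip.servo_line([*xy,zup],vel=.2)
def place(xy,yaw,z,zup=.16):
    manip.move_pose([*xy,zup],down(yaw)); manip.servo_line([*xy,z+.03],vel=.2); manip.servo_line([*xy,z],vel=.06)
    print("F",np.round(manip.current_force(),1),"gap",manip.current_finger_gap(),np.round(manip.current_tool_pos(),4)); effector.open_jaws()
    manip.servo_line([*xy,zup],vel=.2); print("t",manip.current_clock())
E
python3 - <<'E'
from poses import *
g=.002
pick(at(wb,(.03,-.004)),wb[2]+np.pi-2*np.pi,.013,25)
place(at(tray,(0,.021+g+.004)),tray[2],.0175)
pick(at(wa,(.03,-.004)),wa[2],.013,25)
place(at(tray,(0,-.021-g-.004)),tray[2],.0175)
from look import look
look("E",[tray[0],tray[1]-.03+.06,.22],tray[2])
im=cv2.imread("pics/E.png"); cv2.imwrite("pics/Ex.png",cv2.resize(im[60:270,140:420],(800,600),interpolation=cv2.INTER_CUBIC))
E
```

```text
gap 0.05987564653043101 24.98742163181305
F [-0.2 -0.5 -1.1] gap 0.059478168873109145 [0.4362 0.1599 0.017 ]
t 13.45
gap 0.05990772768071588 24.991702437400818
F [ 0.2 -0.2 -1.5] gap 0.059390563572888626 [0.4304 0.1062 0.017 ]
t 21.05
```

View pics/Ex.png

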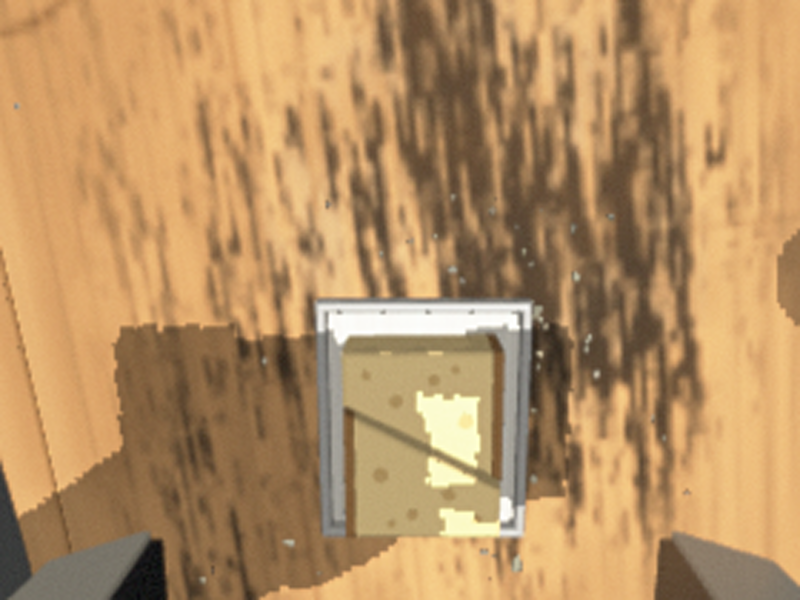

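The two wedges lie head to tail in the tray with a narrow seam, (345,408) to (500,483), of about 2–3 mm. I'll squeeze them gently along y, then along x, to close it.

Run:
```python
from poses import *
from look import look
def squeeze(yaw,f):
    manip.move_pose([*tray[:2],.1],down(yaw)); manip.servo_line([*tray[:2],.018],vel=.15)
    effector.close(f); print("gap",manip.current_finger_gap(),manip.current_clock()); effector.open_jaws(); manip.servo_line([*tray[:2],.1],vel=.2)
y=best([*tray[:2],.1],[tray[2]+np.pi/2,tray[2]-np.pi/2])[1]
squeeze(y,4); squeeze(tray[2],4)
look("F",[*(tray[:2]+(0,.03)),.22],tray[2])
im=cv2.imread("pics/F.png"); cv2.imwrite("pics/Fx.png",cv2.resize(im[150:255,220:360],(800,600),interpolation=cv2.INTER_CUBIC))
# close look at caddy, centred in the camera
look("G",[cad[0],cad[1]+.03,.26],0)
im=cv2.imread("pics/G.png"); cv2.imwrite("pics/Gx.png",cv2.resize(im[90:300,140:420],(800,600),interpolation=cv2.INTER_CUBIC))
print(manip.current_clock())
```

```text
gap 0.06991609014668544 24.1917
gap 0.05238937896928349 28.0333
31.5
```

View pics/Fx.png

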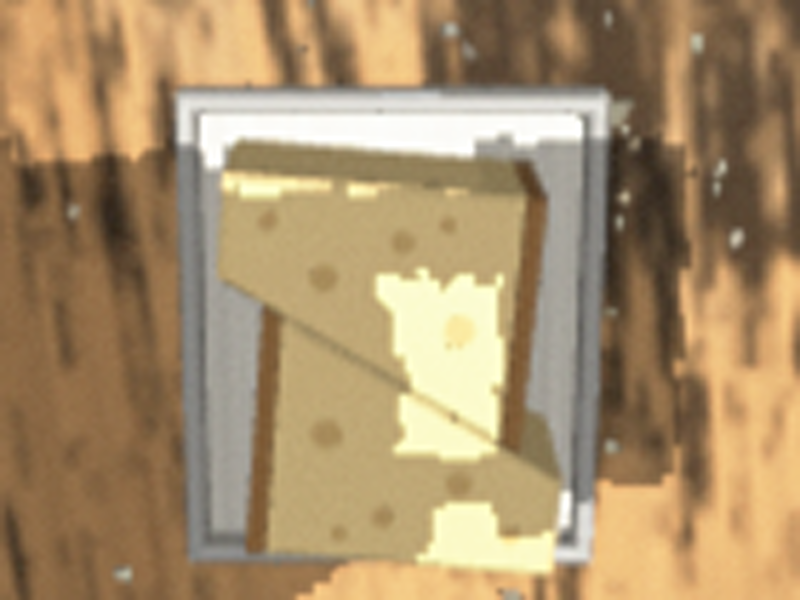

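View pics/Gx.png

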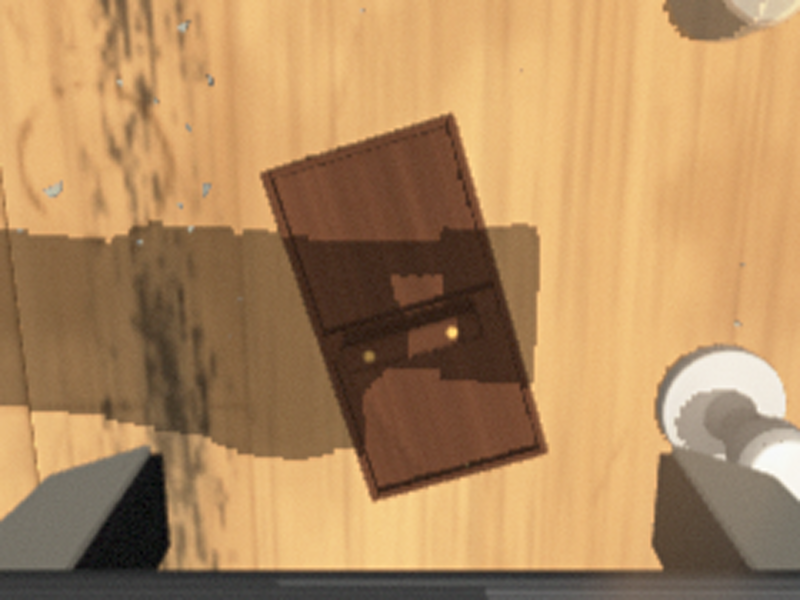

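The caddy corners in crop G are (262,173), (452,114), (546,451) and (375,499). In the tray, the y squeeze gave exactly 70 mm, but the x squeeze then sheared the pair by about 8 mm. I'll re-grip each wedge end to end to centre it, then repeat only the y squeeze.

```bash
cat >> poses.py <<'E'
try:
    G=lambda p:np.array(p,float)/(800/280)+(140,90)
    cad,e3=fit(np.array([[-44,82],[44,82],[44,-82],[-44,-82]])/1e3,ray(cal("G"),G([(262,173),(452,114),(546,451),(375,499)]),.012))
    pins=ray(cal("G"),G([(369,356),(452,332)]),.05)
except FileNotFoundError: pass
E
python3 - <<'E'
from poses import *
from look import look
print(cad,(e3*1e3).round(1),pins.mean(0),np.arctan2(*(pins[1]-pins[0])[[1,0]]))
def squeeze(xy,yaw,f):
    manip.move_pose([*xy,.09],down(yaw)); manip.servo_line([*xy,.018],vel=.15)
    effector.close(f); print("gap",manip.current_finger_gap(),manip.current_clock()); effector.open_jaws(); manip.servo_line([*xy,.09],vel=.2)
squeeze(at(tray,(0,.026)),tray[2],6); squeeze(at(tray,(0,-.026)),tray[2],6)
squeeze(tray[:2],best([*tray[:2],.1],[tray[2]+np.pi/2,tray[2]-np.pi/2])[1],3)
look("H",[*(tray[:2]+(0,.03)),.22],tray[2])
im=cv2.imread("pics/H.png"); cv2.imwrite("pics/Hx.png",cv2.resize(im[150:255,220:360],(800,600),interpolation=cv2.INTER_CUBIC))
print(manip.current_clock())
E
```

```text
[ 0.45536154 -0.12786963  0.29835247] [1.6 1.5 2.  1.7] [ 0.45524088 -0.12881768  0.05      ] 0.2972773064500631
gap 0.06047380826217121 33.9167
gap 0.06075352953512673 36.6833
gap 0.07225818406248775 40.2083
42.8083
```

View pics/Hx.png

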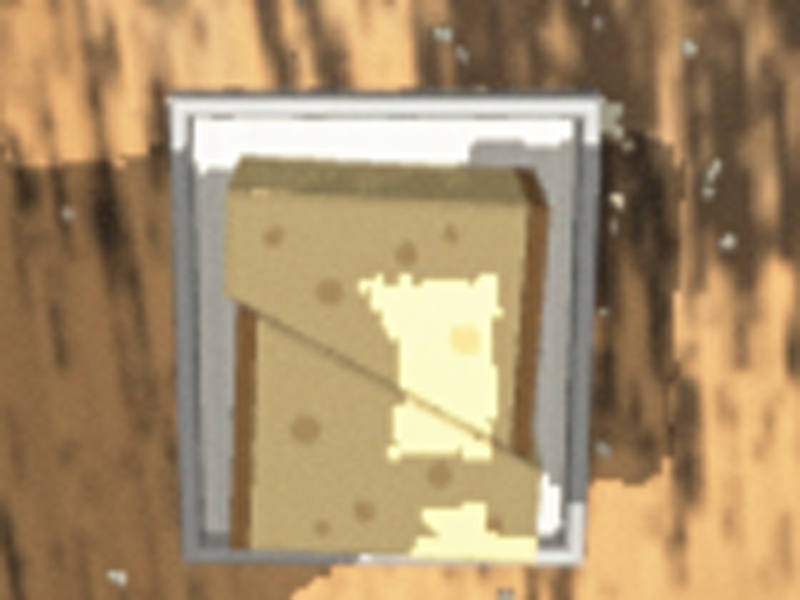

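The pair is now about 4 mm out of line lengthwise and slightly turned. I'll lift each wedge with a firm grip and set it down again, as I did the first time when the alignment was good.

Run:
```python
from poses import *
from look import look
def redo(y0,y1,f=30,z=.0175):
    p=at(tray,(0,y0)); q=at(tray,(0,y1)); o=down(tray[2])
    manip.move_pose([*p,.09],o); manip.servo_line([*p,z],vel=.15); effector.close(f); g=manip.current_finger_gap()
    manip.servo_line([*p,z+.012],vel=.1); manip.servo_line([*q,z+.012],vel=.1); manip.servo_line([*q,z-.0005],vel=.06)
    effector.open_jaws(); manip.servo_line([*q,.09],vel=.25); print("gap",g,manip.current_clock())
k=.025
redo(k,k+.008); redo(-k,-k-.001); redo(k+.008,k+.0015)
look("I",[*(tray[:2]+(0,.03)),.22],tray[2])
im=cv2.imread("pics/I.png"); cv2.imwrite("pics/Ix.png",cv2.resize(im[150:255,220:360],(800,600),interpolation=cv2.INTER_CUBIC))
print(manip.current_clock())
```

```text
gap 0.05993778551455352 46.6667
gap 0.060112163230223524 50.2833
gap 0.06068622648671326 53.9083
54.7417
```

View pics/Ix.png

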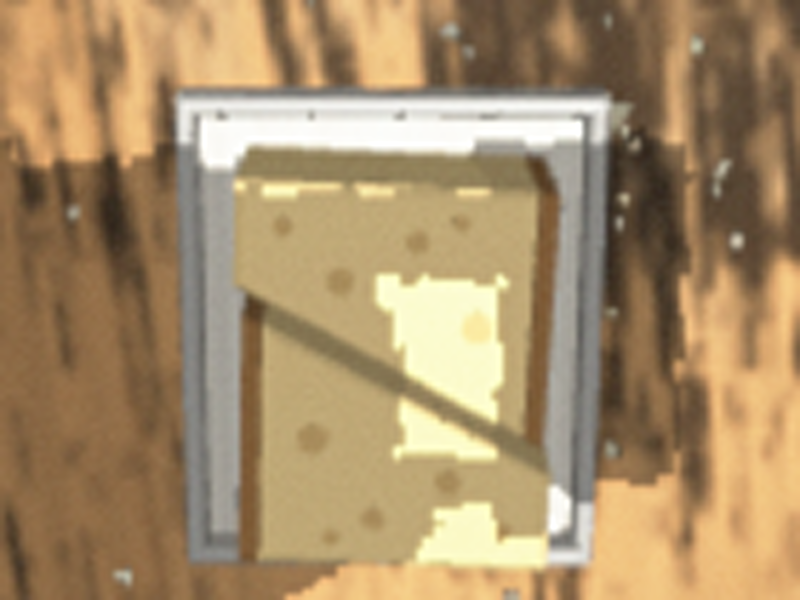

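The brown strip is the rind on the top face, so both ends are in fact flush: left edges at 235 and 242, right edges at 547 and 545, following the tray's slant. Only a seam of about 2–3 mm remains. I'll slide b 2 mm shut in a firm grip and look at the shaker on the same pass.

Run:
```python
from poses import *
from look import look
p=at(tray,(0,.0265)); q=at(tray,(0,.0243)); o=down(tray[2]); z=.0175
manip.move_pose([*p,.09],o); manip.servo_line([*p,z],vel=.15); effector.close(25); manip.servo_line([*q,z],vel=.02)
print(manip.current_force(),manip.current_finger_gap()); effector.open_jaws(); manip.servo_line([*q,.09],vel=.25)
look("J",[*(tray[:2]+(0,.03)),.22],tray[2])
look("K",[.42,.345+.03-.04,.26],0)
a=cv2.resize(cv2.imread("pics/J.png")[150:255,220:360],(480,360),interpolation=cv2.INTER_CUBIC)
k=proj(cal("K"),[[.42,.34,.04]])[0].astype(int)-50; print(k)
b=cv2.resize(cv2.imread("pics/K.png")[k[1]:k[1]+120,k[0]:k[0]+100],(300,360),interpolation=cv2.INTER_CUBIC)
cv2.imwrite("pics/m2.png",np.hstack([a,b])); print(manip.current_clock())
```

```text
[0.4028801  1.77225731 4.31911251] 0.06014292301195872
[233 126]
59.8083
```

View pics/m2.png

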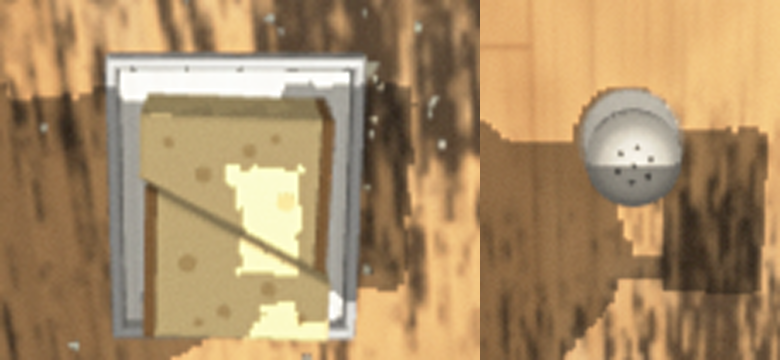

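The seam is almost closed with the ends flush, and the shaker dome is centred at (633,156). Next is the caddy.

```bash
cat >> poses.py <<'E'
try: shk=ray(cal("K"),[[153/3+233,156.5/3+126]],.078)[0]
except FileNotFoundError: pass
E
python3 - <<'E'
from poses import *
print(shk)
c=np.r_[(cad[:2]+pins.mean(0)[:2])/2]; yc=cad[2]+np.pi/2; yt=tray[2]+np.pi/2
o=[best([*c,.2],[yc-k])[0] if best([*c,.2],[yc-k]) else 9 for k in (0,np.pi)]; k=(0,np.pi)[int(np.argmin(o))]; print(o,k)
pick(c,yc-k,.020,35,zup=.2)
print("t",manip.current_clock())
place(tray[:2],yt-k,.0645,zup=.2)
E
```

```text
[0.42022731 0.34565852 0.078     ]
[np.float64(2.8621585773304705), np.float64(0.5998988075739835)] 3.141592653589793
gap 0.012163293488871968 34.99996850732714
t 65.125
F [-1.3 -0.2 -3.5] gap 0.011801867390479856 [0.4334 0.1332 0.064 ]
t 69.6167
```

Run:
```python
from poses import *
from look import look
look("L",[*(tray[:2]+(0,.03)),.30],tray[2])
im=cv2.imread("pics/L.png"); cv2.imwrite("pics/Lx.png",cv2.resize(im[90:300,140:420],(800,600),interpolation=cv2.INTER_CUBIC))
print(manip.current_clock())
```

```text
71.2333
```

View pics/Lx.png

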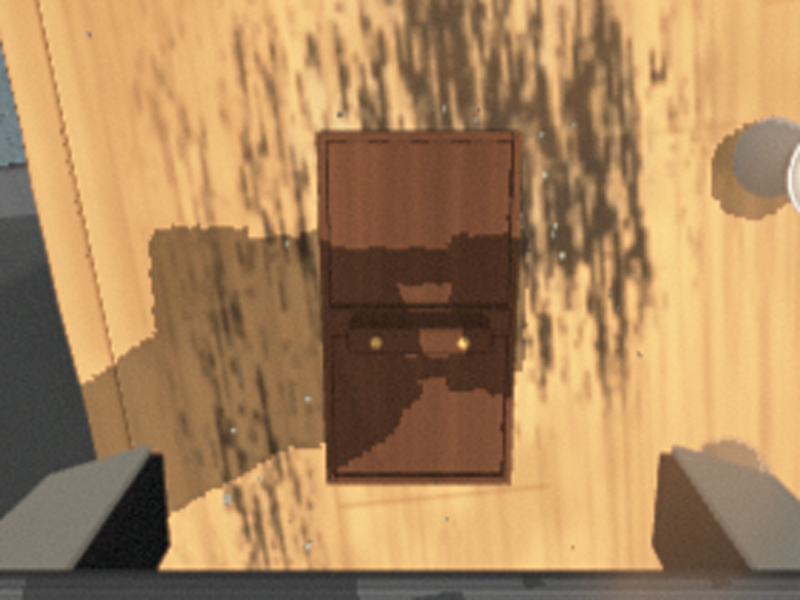

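The caddy sits square on the wedges, with corners (318,132), (521,131), (511,484), (327,483). Next the cup, then the shaker.

```bash
cat >> poses.py <<'E'
try: cn,e4=fit(np.array([[-44,82],[44,82],[44,-82],[-44,-82]])/1e3,ray(cal("L"),G([(318,132),(521,131),(511,484),(327,483)]),.056))
except FileNotFoundError: pass
E
python3 - <<'E'
from poses import *
print(cn,tray,(e4*1e3).round(1))
pick(cup[:2],tray[2],.011,8,zup=.18)
print(manip.current_finger_gap())
t=at((cn+tray)/2,(0,.042))
place(t,tray[2],.0605,zup=.2)
E
```

```text
[ 0.43331941  0.13390449 -0.10575951] [ 0.43362119  0.1332113  -0.10766266] [1.2 1.1 0.5 1. ]
gap 0.05445376918317663 8.00005779190542
0.05480193803837494
F [ 0.3 -0.1 -1.4] gap 0.05429932776718234 [0.4376 0.1753 0.0601]
t 80.7583
```

Run:
```python
from poses import *
from look import look
pick(shk[:2],tray[2],.032,12,zup=.2)
place(at((cn+tray)/2,(0,-.042)),tray[2],.0815,zup=.24)
look("M",[.5,.33,.30],tray[2]); print(manip.current_clock())
s=viewer.get_image("side")[110:320,170:450,::-1]; m=cv2.imread("pics/M.png")[100:420,170:450]
s2=cv2.resize(np.ascontiguousarray(s),(800,600),interpolation=cv2.INTER_CUBIC); cv2.imwrite("pics/final.png",s2)
```

```text
gap 0.04001379831830535 11.842042174757808
F [ 0.6 -0.4 -1.1] gap 0.04060757387936075 [0.4287 0.0918 0.081 ]
t 88.95
90.2
```

View pics/final.png

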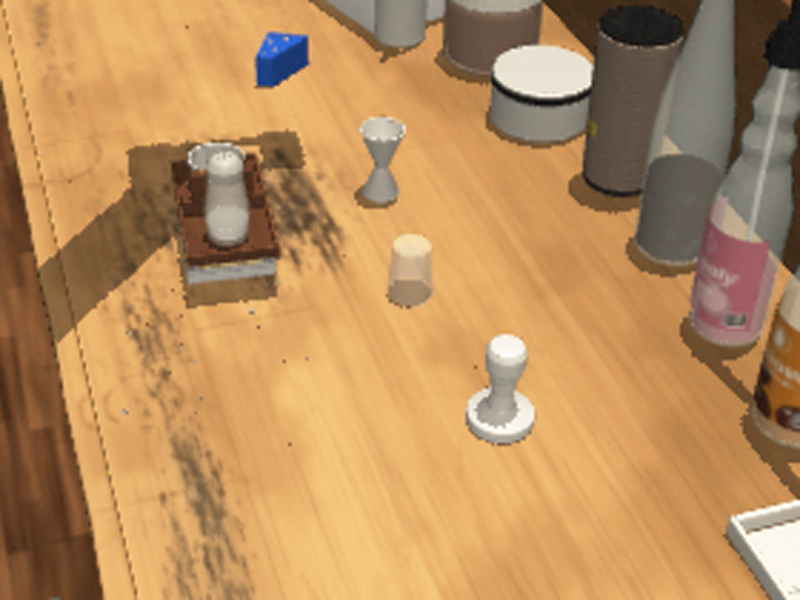

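The final side view shows the caddy level on the wedges, the cup standing behind at (215,157) and the shaker upright at (227,200). The jigger, shot glass and tamper are all still standing where they were.

```bash
python3 -c "
from bench import manip
print(manip.hand_in())"
```

```text
the job is handed in; nothing more can be done
None
```

The cheese set is assembled and handed in at about 90 s: the wedges are packed in the tray with their ends flush and about a 1 mm seam between them, the caddy sits square on top, the cup is on the left and the shaker on the right, and nothing was knocked over.

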